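Cull the snapped cedar bar into the airtight caddy

ROBOT

A 6-joint arm with a two-finger parallel gripper is mounted at the origin on the work surface. World frame = base frame: x ahead of the robot, y to its left, z up, the work surface at z = 0. Lengths are in m, angles in degrees, forces in N, time in s.
With the tool pointing down it reaches from about 0.3 to 0.75 m from the base axis. Payload 8.5 kg.
Tool frame: the origin (TCP) lies midway between the tips of the shut fingers; the grasp point (between the pads) lies 19 mm behind it; z points along the fingers, y is the direction in which the jaws open and shut (so a half turn about z gives the same grasp; the last joint's range is limited). The gripper opens to 85 mm and grips with 20 to 120 N. Pads are 22 mm wide; open, the fingers measure 114 mm over their backs; the gripper's body (76 mm by 85 mm) begins 54 mm behind the grasp point. The pads swing forward as they close: fully open they stand 13 mm farther back than shut.
Start: joints at [-88.482, 21.807, 74.336, -0, 83.858, -12.336], TCP at [0.132, -0.534, 0.231] pointing down, gripper open.
Joint ranges: [-178.18, 178.18], [-50.72, 133.34], [12.68, 142.11], [-81.47, 261.47], [9.98, 163.14], [-165.26, 165.26]. Speed limits (degrees/s): [136.94, 136.94, 180, 180, 180, 180].

INTERFACE

Orientations are given as a 3x3 rotation matrix whose columns are the frame's x, y, z axes.
In Python, from rig import env, viewer, ticket gives the robot as it stands. The module is installed in compiled form; this text tells all that it offers.
- The arm moves only by the shell command python3 -m pendant 'ROWS' [FORCE]. ROWS is JSON, a list of rows, each a list of 3 entries, a list of its own where there are three numbers: the shift along the world's x, y, z in mm, then the turn about the world's z in rad, then the opening, from -1 (shut) to 1 (fully open). A call has 1 to 12 rows; each row shifts and turns the pose as measured when the row begins; what a row does not reach is not made up. A row lasts 1/8 s, in which the tool goes at most 62.5 mm and 10.7 degrees, less where a joint would pass 70% of its speed; a pose out of reach is approached as far as the arm can. A call with a gripper value outside its range is refused whole. The fingers move at their own pace and stop on an object; FORCE is the grip in N (left out, the last holds). Time passes only in rows, so rows that do not move let the fingers close. It gives the time, the measured TCP pose, the force and the opening at its end, in the units of the state.
- env.observe(): the state, without advancing time (a new reading comes with each control period).
- viewer.get_image(name): name is "scene" or "top"; returns (picture, depth): 400x640x3 uint8, red, green, blue; 400x640 float32, m along the optical axis (not along the pixel's ray), 0 where there is no reading.
- viewer.camera_params(name): a dict with "fx", "fy", "cx", "cy" (pixels), "D" ([k1, k2, p1, p2, k3] as OpenCV has them; the pictures are not rectified), "rvec" (rotation vector, rad) and "tvec" (3), from world to camera coordinates, as OpenCV has them. Camera axes: x right, y down, z forward; pixel columns grow to the right and rows downward; lengths in m; the calibration is good to about 2 mm. A picture is of the moment at which its call begins. camera_params takes no time and is no camera call.
- ticket.close_job(): hands the job in, once; it reports no verdict.
The state is a dict: "time_s": time; "q": joint angles; "qvel": joint speeds; "joint_efforts": joint torques, N m; "position": TCP position; "tool_rot": TCP orientation; "ft_force": force on the tool from outside, world axes, zero at the start; "wrist_torque": the same for the moment, N m; "grip_width": finger opening in m.
Only numpy, scipy, OpenCV 4.12 (cv2) and the standard library are available. Lean on these libraries where they do the work, as an engineer would, in place of code of your own. Each camera call takes 0.05 s, during which the arm holds its last target. There are 200 camera calls.

TASK

One of the five scented cedar bars in the leaning rack has snapped off short: find it, draw it out and lower it into the white caddy without dropping it in. Then shut the caddy's lid and press it down until its catch snaps and holds it shut. Leave the whole bars standing in the rack, do not disturb the candle, diffuser and bird, and let go of everything.

Things in the scene. Friction and masses are not known exactly. Their poses are not given: they have to be found in the camera images.
- rack: dark wooden display rack, fixed, 150 (x) x 238 (y) mm. Origin: centre of its underside; z up. Five pockets in a row along its y axis, 42 mm apart, all leaning 35 degrees from vertical, so that the bars' upper ends lean to its -x side (towards the robot). Pocket floors: x = 30, z = 28, y = -84, -42, 0, 42, 84 mm
- rack_mouth (a point): middle of the mouths of the rack's five pockets, which are 82 mm deep along the bar with 1 mm clearance around it. Whole bars stand 78 mm out of them, the short one 30 to 38 mm. Only 12 mm lie between neighbours: grip bars across their 16 mm, on the upper and lower sloping faces (free), with the gripper tilted along the bar. Axes as the rack's
- bar_a: one of five scented cedar bars, 30 x 16 mm in section, 36-63 g, in the rack's pockets in no fixed order. Four are whole: 160 mm long, brass band near the top. One is snapped short: 112 mm, splinters to 120 mm, no band. Names do not tell which: look, or feel for wood in the top 35 mm. Origin: centre of the lower end; z up along the bar, x across the 16 mm, y across the 30 mm
- bar_b: one of five scented cedar bars, 30 x 16 mm in section, 36-63 g, in the rack's pockets in no fixed order. Four are whole: 160 mm long, brass band near the top. One is snapped short: 112 mm, splinters to 120 mm, no band. Names do not tell which: look, or feel for wood in the top 35 mm. Origin: centre of the lower end; z up along the bar, x across the 16 mm, y across the 30 mm
- bar_c: one of five scented cedar bars, 30 x 16 mm in section, 36-63 g, in the rack's pockets in no fixed order. Four are whole: 160 mm long, brass band near the top. One is snapped short: 112 mm, splinters to 120 mm, no band. Names do not tell which: look, or feel for wood in the top 35 mm. Origin: centre of the lower end; z up along the bar, x across the 16 mm, y across the 30 mm
- bar_d: one of five scented cedar bars, 30 x 16 mm in section, 36-63 g, in the rack's pockets in no fixed order. Four are whole: 160 mm long, brass band near the top. One is snapped short: 112 mm, splinters to 120 mm, no band. Names do not tell which: look, or feel for wood in the top 35 mm. Origin: centre of the lower end; z up along the bar, x across the 16 mm, y across the 30 mm
- bar_e: one of five scented cedar bars, 30 x 16 mm in section, 36-63 g, in the rack's pockets in no fixed order. Four are whole: 160 mm long, brass band near the top. One is snapped short: 112 mm, splinters to 120 mm, no band. Names do not tell which: look, or feel for wood in the top 35 mm. Origin: centre of the lower end; z up along the bar, x across the 16 mm, y across the 30 mm
- caddy: white ceramic airtight caddy, fixed, 130 (x) x 120 (y) x 140 mm high, open on top; walls and floor 6 mm. Origin: centre of its underside; z up. Around the rim a black sprung gasket, its top 14.5 mm above the rim (lid shut: 8 mm). On its -x side (the robot's side) a sprung brass catch, up to 172 mm high; on its +x side the lid's hinge
- lid_hinge (a point): middle of the lid's hinge line, which runs along the caddy's y axis at x = 65, z = 148 mm of the caddy. Axes as the caddy's
- lid (a joint): angle of the caddy's wooden lid, rad: 0 shut (underside level, 148 mm high), grows as it opens, 1.9 = leaning back on its stop (start). Pulled forward past upright it falls slowly and stays ajar at 0.10 to 0.13. Pressed on top near the free edge with 12 to 20 N it goes below 0 (stop -0.02) and the catch snaps over it; let go it then stays within 0.02, else springs up
- lid_front (a point): point on the outer (upper) face of the lid in the middle of its free edge, 130 mm from the hinge line; at x = -65, z = 158 mm of the caddy when shut. Lid: dark wood, 132 mm long, 126 mm wide, 10 mm thick, 0.16 kg, with a brass striker bar at the edge. z axis: the lid's outward normal; -x axis: from hinge to free edge
- candle: white ceramic candle bowl, 96 mm wide, 78 mm high, loose. Origin: centre of its underside. Bystander
- diffuser: black reed diffuser, 70 x 70 x 115 mm with reeds to 230 mm, loose. Origin: centre of its underside. Bystander
- bird: faceted silver bird sculpture, about 170 mm long and 105 mm high, loose on a stack of books 40 mm high. Origin: centre of its foot. Bystander

How it is judged (in metres and radians):
On the way, in this order (a step that is already met when the one before it is completed fails the run):
1. the short bar is inside the caddy, lid still open, and at rest (x of bar_d in the frame of caddy between -0.062 and 0.062 m and y of bar_d in the frame of caddy between -0.057 and 0.057 m and z of bar_d in the frame of caddy between 0 and 0.135 m and value of joint lid above 0.5 rad and linear speed of bar_d below 0.05 m/s and contact force between the fingers and bar_d below 0.1 N), for 0.1 s.
2. the lid is shut and held by its catch with nothing touching it (value of joint lid below 0.03 rad and contact force between the fingers and caddy below 0.1 N), for 0.2 s.
At the end, for the whole second after the job is handed in: The short bar lies or stands at rest inside the caddy; the lid is latched (below 0.03 rad) with nothing pressing on it; the four whole bars stand fully in their rack pockets, within 15 mm of where they started (x of bar_d in the frame of caddy between -0.062 and 0.062 m and y of bar_d in the frame of caddy between -0.057 and 0.057 m and z of bar_d in the frame of caddy between 0 and 0.135 m and value of joint lid below 0.03 rad and linear speed of bar_d below 0.02 m/s and distance of each of bar_a, bar_b, bar_c, bar_e from where it was at the start of the episode below 0.015 m and angle between the z axis of bar_a and the z axis of rack, either way round between 0.5 and 0.72 rad and angle between the z axis of bar_b and the z axis of rack, either way round between 0.5 and 0.72 rad and angle between the z axis of bar_c and the z axis of rack, either way round between 0.5 and 0.72 rad and angle between the z axis of bar_e and the z axis of rack, either way round between 0.5 and 0.72 rad); the robot touches nothing.
It fails at once if the short bar dropped into the caddy (falling faster than 1 m/s there) (horizontal distance between bar_d and caddy below 0.08 m and height (world z) of bar_d below 0.2 m and linear speed of bar_d above 1 m/s).
It fails at once if the candle shifted by more than 30 mm or tipped (distance of candle from where it was at the start of the episode above 0.03 m or angle between candle's own z axis and vertical above 0.3 rad).
It fails at once if the diffuser shifted by more than 30 mm or tipped (distance of diffuser from where it was at the start of the episode above 0.03 m or angle between diffuser's own z axis and vertical above 0.3 rad).
It fails at once if the bird shifted by more than 30 mm or tipped (distance of bird from where it was at the start of the episode above 0.03 m or angle between bird's own z axis and vertical above 0.3 rad).
It also fails if it takes over 67 s, if anything falls off the work surface, if the arm or the gripper's body presses on something with over 40 N, if the wrist force passes 120 N, or if a joint passes its speed limit or range.

## Working session

There is one attempt and no reset: what is moved stays moved. The work goes in short steps, Python scripts to look and compute and a shell command to move; the robot and the scene stay as the last step left them, time stands still between calls to the robot, and variables do not carry over. Pictures are saved under pics/ and viewed, about 8 in all and at most 12, crops included, and the job is handed in when it is done.

```bash
mkdir -p pics; cat > h.py <<'E'
import numpy as np, cv2
from rig import env, viewer, ticket
def cam(n):
    p=viewer.camera_params(n);K=np.array([[p['fx'],0,p['cx']],[0,p['fy'],p['cy']],[0,0,1.]])
    return K,np.array(p['D'],float),cv2.Rodrigues(np.array(p['rvec'],float))[0],np.array(p['tvec'],float).ravel()
def pts(n,uv,z=None,d=None):
    "pixels -> world; on plane z or at depth d"
    K,D,R,t=cam(n);uv=np.asarray(uv,float).reshape(-1,1,2)
    r=np.c_[cv2.undistortPoints(uv,K,D)[:,0],np.ones(len(uv))]
    c=-R.T@t
    if d is not None: return (r*np.asarray(d,float).reshape(-1,1)-t)@R
    w=r@R; return c+w*((z-c[2])/w[:,2])[:,None]
def proj(n,P):
    K,D,R,t=cam(n);return cv2.projectPoints(np.asarray(P,float).reshape(-1,1,3),R,t,K,D)[0][:,0]
def shot(n,name):
    im,d=viewer.get_image(n);cv2.imwrite(f'pics/{name}.png',im[...,::-1]);np.save(f'pics/{name}_d.npy',d);return im,d
E
python3 - <<'E'
from h import *
shot('scene','s0');shot('top','t0')
for n in('scene','top'):
    K,D,R,t=cam(n);print(n,K[0,0],-R.T@t,R[2])
s=env.observe();print(s['position'],s['tool_rot'],s['ft_force'],s['grip_width'])
E
```

```text
scene 486.9747738500898 [0.68036534 0.65146479 1.2795496 ] [-0.06439433 -0.47062253 -0.87998171]
top 402.29916806915384 [0.50272393 0.01732187 1.23862496] [ 0.09267517 -0.01466653 -0.99558837]
[ 0.13169831 -0.53373604  0.23076083] [[ 9.70913943e-01  2.39428728e-01 -8.34073131e-06]
 [ 2.39428522e-01 -9.70913059e-01  1.34729755e-03]
 [ 3.14483613e-04 -1.31010698e-03 -9.99999092e-01]] [-0.83006166 -0.03343869 -0.33807038] 0.08568026138047478
```

View pics/s0.png

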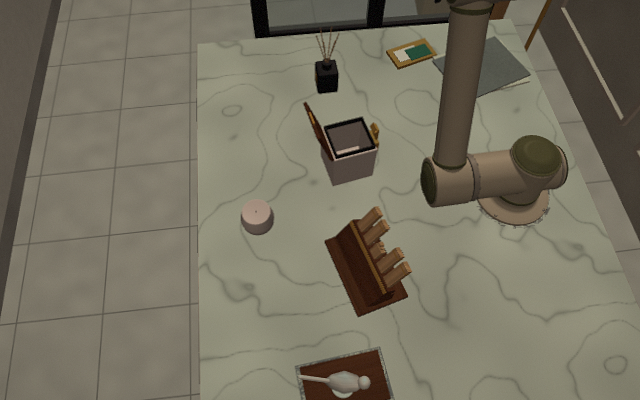

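View pics/t0.png

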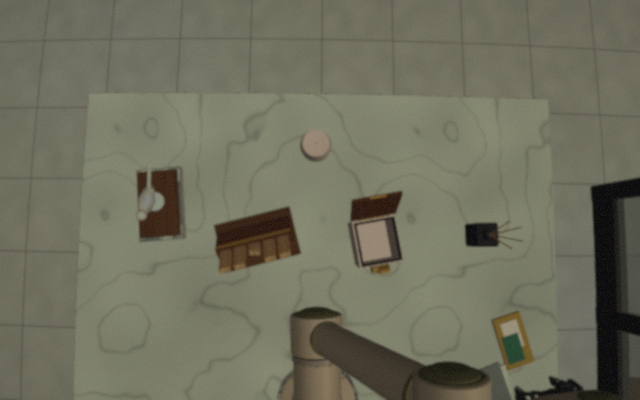

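Scene view: the rack is at about (365,265) with a gap in the row of bars near (385,250), caddy at (350,150), candle (257,215), bird (345,382). Top view: rack (258,240), caddy (377,243). I'll enlarge both rack views.

```bash
python3 - <<'E'
import cv2,numpy as np
from h import *
s=cv2.imread('pics/s0.png');t=cv2.imread('pics/t0.png')
a=cv2.resize(s[195:320,315:425],None,fx=4.5,fy=4.5,interpolation=3)
b=cv2.resize(t[195:280,205:310],None,fx=4.5,fy=4.5,interpolation=3)[:, :]
a=cv2.resize(a,(390,443));b=cv2.resize(b,(400,324))
c=np.zeros((443,800,3),np.uint8);c[:,:390]=a;c[:324,400:]=b
cv2.imwrite('pics/c1.png',cv2.convertScaleAbs(c,alpha=1.6))
# depth points of bars (light wood) from both views
for n,f,roi in(('scene','s0',(195,320,315,425)),('top','t0',(195,280,205,310))):
    im=cv2.imread(f'pics/{f}.png');d=np.load(f'pics/{f}_d.npy')
    v,u=np.mgrid[roi[0]:roi[1],roi[2]:roi[3]]
    P=pts(n,np.c_[u.ravel(),v.ravel()],d=d[v,u].ravel()); h=cv2.cvtColor(im,cv2.COLOR_BGR2HSV)[v,u].reshape(-1,3)
    np.savez(f'pics/{f}_P.npz',P=P,h=h,u=u.ravel(),v=v.ravel())
    m=P[:,2]>.02; m&=P[:,2]<.4
    print(n,m.sum(),P[m].min(0),P[m].max(0)); r=cv2.minAreaRect((P[m][:,:2]*1000).astype(np.float32));print(r)
E
```

```text
scene 4000 [0.28807339 0.01394181 0.02021108] [0.56066563 0.30607005 0.16579123]
((395.8883056640625, 161.29600524902344), (290.291259765625, 221.54052734375), 16.458471298217773)
top 2729 [0.39763201 0.0782623  0.02288908] [0.55729477 0.30638883 0.1655397 ]
((476.3717346191406, 187.0446319580078), (116.29093170166016, 216.99452209472656), 14.537294387817383)
```

View pics/c1.png

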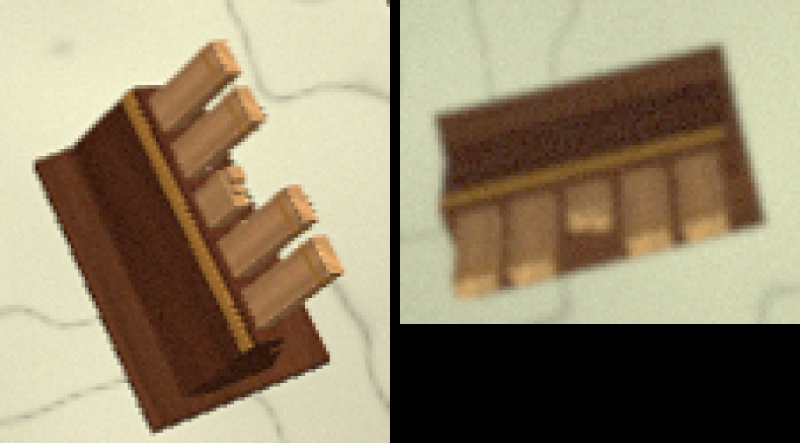

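The short bar is the middle one (pocket y = 0), with splinters at crop (235,185) and whole bars on both sides. Next I'll measure the rack and caddy poses.

```bash
python3 - <<'E'
from h import *
from scipy.optimize import least_squares
for f,n in(('s0','scene'),('t0','top')):
    D=np.load(f'pics/{f}_P.npz');P,h=D['P'],D['h'].astype(int)
    m=(P[:,2]>.118)&(P[:,2]<.2)&(P[:,0]>.38)&(P[:,1]>.05); Q=P[m]
    # upper face plane: iterative SVD on cloud
    k=np.ones(len(Q),bool)
    for _ in range(8):
        c=Q[k].mean(0);nn=np.linalg.svd(Q[k]-c)[2][2];nn*=np.sign(nn[2]);r=(Q-c)@nn;k=abs(r)<.004
    print(f,len(Q),k.sum(),'normal',nn.round(3),'tilt',np.degrees(np.arcsin(nn[2])),'yaw',np.degrees(np.arctan2(nn[1],nn[0])))
    for yaw in (13,14.5,16):
        t=np.radians(yaw);ex=np.array([np.cos(t),np.sin(t)]);ey=np.array([-ex[1],ex[0]])
        x=Q[:,:2]@ex;y=Q[:,:2]@ey
        off=np.median(Q[k][:,:2]@ex*np.cos(.611)+Q[k][:,2]*np.sin(.611))
        # rack: x*cos35+z*sin35 = 30cos35+28 sin35+8
        x0=(off-(.030*np.cos(.611)+.028*np.sin(.611)+.008))/np.cos(.611)
        hi,e=np.histogram(y,bins=np.arange(y.min(),y.max()+.004,.004))
        print(yaw,'x0',x0.round(4),'y range',y.min().round(4),y.max().round(4),hi, 'mid',((y.min()+y.max())/2).round(4))
# ridge height profile by x' in rack frame
D=np.load('pics/t0_P.npz');P=D['P'];t=np.radians(14.5)
im=cv2.imread('pics/t0.png');d=np.load('pics/t0_d.npy')
v,u=np.mgrid[185:275,335:410];C=pts('top',np.c_[u.ravel(),v.ravel()],d=d[v,u].ravel())
for lo,hi in((.13,.165),(.165,.20),(.2,.3)):
    m=(C[:,2]>lo)&(C[:,2]<hi);print('caddy',lo,m.sum(),C[m].min(0).round(3),C[m].max(0).round(3),cv2.minAreaRect((C[m][:,:2]*1000).astype(np.float32)))
E
python3 - <<'E'
import cv2,numpy as np
import sys;sys.path.insert(0,'.')
s=cv2.imread('pics/s0.png');t=cv2.imread('pics/t0.png')
c=np.hstack([cv2.resize(s[90:190,295:390],(400,421),interpolation=3),cv2.resize(t[185:280,340:410],(310,421),interpolation=3)])
cv2.imwrite('pics/c2.png',cv2.convertScaleAbs(c,alpha=1.5))
E
```

```text
s0 1093 838 normal [0.783 0.208 0.586] tilt 35.83963614475037 yaw 14.884529993860665
13 x0 0.5144 y range -0.026 0.1718 [27 24 30 24 29 32 28 51  2  0 18 27 27 28 34 26 29 52  9  0  0  5 13 12
  7 10  6  4  4  0  0 17 30 28 33 33 32 32 52  9  0 11 27 36 30 35 29 29
 46 26] mid 0.0729
14.5 x0 0.5163 y range -0.0384 0.1593 [27 24 30 27 26 33 30 47  3  0 18 28 28 28 34 26 28 52  8  0  2  5 12 13
  5 13  3  5  3  0  0 19 28 31 31 31 36 28 51 11  0 10 30 34 28 37 29 30
 43 28] mid 0.0605
16 x0 0.5176 y range -0.0508 0.147 [28 23 30 26 27 33 29 47  4  0 18 29 26 31 31 24 29 57  5  0  2  5 12 14
  5 12  4  4  3  0  0 18 27 32 34 30 35 29 51 10  0 10 30 33 28 36 32 29
 41 30] mid 0.0481
t0 834 624 normal [0.786 0.194 0.587] tilt 35.94954666447562 yaw 13.865939132740019
13 x0 0.5153 y range -0.0237 0.1716 [28 22 27 21 26 25 24 13  0  0 26 22 26 22 25 25 20 24  0  0  0 10 11 10
  7  7  6  3  0  0 22 24 25 25 25 26 22 25  4  0  4 43 21 25 25 28 22 24
 14] mid 0.0739
14.5 x0 0.5172 y range -0.036 0.159 [29 21 25 23 27 25 22 14  0  0 26 24 24 20 27 23 25 21  0  0  0 12 10 11
  6  6  6  3  0  0 26 19 26 26 24 25 21 26  5  0  4 43 21 25 25 29 20 26
 13] mid 0.0615
16 x0 0.5185 y range -0.0483 0.1465 [28 22 26 24 25 24 25 12  0  0 25 23 26 22 26 23 24 21  0  0  2 11  9 11
  7  6  6  2  0  0 27 18 31 21 25 24 22 27  3  0  9 38 23 24 27 24 24 26
 11] mid 0.0491
caddy 0.13 822 [ 0.402 -0.225  0.13 ] [ 0.568 -0.081  0.165] ((481.0597839355469, -155.89276123046875), (158.1597900390625, 125.773193359375), 10.122117042541504)
caddy 0.165 273 [ 0.405 -0.203  0.165] [ 0.578 -0.078  0.2  ] ((486.464111328125, -155.05715942382812), (167.48016357421875, 125.31832122802734), 10.459332466125488)
caddy 0.2 717 [ 0.559 -0.201  0.2  ] [ 0.611 -0.073  0.281] ((584.0610961914062, -137.61990356445312), (32.45188903808594, 126.23143005371094), 10.974519729614258)
```

View pics/c2.png

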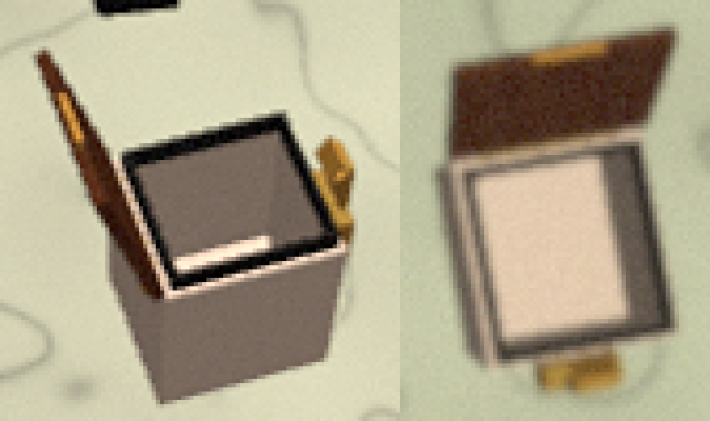

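Rack: yaw is about 14.4° and the origin about (0.485, 0.188). The face tilt of 35.9° and height of 0.165 match the given sizes. The caddy crop shows the lid leaning back, the gasket rim and the catch on the robot's side. I'll raise the arm and swing over towards the rack.

```bash
python3 -m pendant '[[[0,20,60],0,1],[[0,20,60],0,1],[[0,20,60],0,1],[[20,52,0],0.17,1],[[20,52,0],0.17,1],[[20,52,0],0.17,1],[[20,52,0],0.17,1],[[25,52,0],0.17,1],[[25,52,0],0.17,1],[[30,52,0],0.17,1],[[30,52,0],0.17,1],[[30,50,0],0.17,1]]'; python3 - <<'E'
from h import *
d=np.load('pics/t0_d.npy')
t=np.radians(10.5);ex=np.array([np.cos(t),np.sin(t)]);ey=np.array([-ex[1],ex[0]])
for n,f,(a,b,c,e) in(('top','t0',(185,275,335,410)),('scene','s0',(90,190,295,390))):
    d=np.load(f'pics/{f}_d.npy');v,u=np.mgrid[a:b,c:e];C=pts(n,np.c_[u.ravel(),v.ravel()],d=d[v,u].ravel())
    m=(C[:,2]>.142)&(C[:,2]<.16);x=C[m][:,:2]@ex;y=C[m][:,:2]@ey
    print(n,'rim x',np.histogram(x,12,(.39,.55)),'\ny',np.percentile(y,[1,50,99]).round(3))
    m=(C[:,2]>.2)&(C[:,2]<.3);x=C[m][:,:2]@ex;y=C[m][:,:2]@ey
    print('lid',np.percentile(x,[1,50,99]).round(3),np.percentile(y,[1,99]).round(3),C[m][:,2].max(),np.polyfit(C[m][:,2],x,1))
E
```

```text
time_s: 1.6
position: [0.3526, 0.0081, 0.4101]
tool_rot: [[-0.239, 0.971, -0.006], [0.971, 0.239, -0.001], [0.001, -0.006, -1.0]]
ft_force: [0.9, -1.5, -0.6]
grip_width: 0.0852
top rim x (array([107,  27,  27,  23,  25,  26,  25,  24, 104,  90,   1,   0]), array([0.39      , 0.40333333, 0.41666667, 0.43      , 0.44333333,
       0.45666667, 0.47      , 0.48333333, 0.49666667, 0.51      ,
       0.52333333, 0.53666667, 0.55      ])) 
y [-0.299 -0.24  -0.182]
lid [0.534 0.55  0.565] [-0.303 -0.179] 0.28094109650148263 [0.38741904 0.45443317]
scene rim x (array([104,  30,  27,  32,  30,  33,  32,  31,  99,  37,   6,   0]), array([0.39      , 0.40333333, 0.41666667, 0.43      , 0.44333333,
       0.45666667, 0.47      , 0.48333333, 0.49666667, 0.51      ,
       0.52333333, 0.53666667, 0.55      ])) 
y [-0.301 -0.238 -0.181]
lid [0.535 0.557 0.567] [-0.302 -0.179] 0.28211962463165957 [0.37405522 0.4603872 ]
```

Now a cheap test of whether the tool tilts at the edge of its reach, high above everything.

```bash
python3 -m pendant '[[[55,25,0],0,1],[[55,25,0],0,1],[[55,25,0],0,1],[[55,25,0],0,1],[[55,25,0],0,1],[[55,25,0],0,1],[[55,25,0],0,1],[[55,25,0],0,1]]';python3 -c "
from rig import env;print(env.observe()['q'])"
```

```text
time_s: 2.6
position: [0.7262, 0.1983, 0.3486]
tool_rot: [[-0.247, 0.968, 0.035], [0.969, 0.247, 0.01], [0.001, 0.036, -0.999]]
ft_force: [-0.1, 0.4, 0.2]
grip_width: 0.0852
[  6.16343947  45.333865    12.70889946   0.42610346 119.91439921
  -7.92228804]
```

```bash
python3 -m pendant '[[[50,25,25],0,1],[[50,25,25],0,1],[[50,25,25],0,1],[[50,25,25],0,1],[[50,25,25],0,1],[[50,25,25],0,1],[[50,25,25],0,1],[[50,25,25],0,1]]';python3 -c "
from rig import env;print(env.observe()['q'])"
```

```text
time_s: 3.6
position: [0.7892, 0.29, 0.3258]
tool_rot: [[-0.251, 0.926, 0.282], [0.968, 0.233, 0.094], [0.021, 0.297, -0.955]]
ft_force: [-1.1, -0.8, 0.4]
grip_width: 0.0851
[ 11.50892259  47.95369042  12.73954003   2.10169883 102.12223909
  -2.07071898]
```

The tilt builds up to 17° and is kept, in the direction I want. I'll push on towards 35°.

```bash
python3 -m pendant '[[[58,8,20],0,1],[[58,8,20],0,1],[[58,8,20],0,1],[[58,8,20],0,1],[[58,8,20],0,1],[[58,8,20],0,1]]';python3 -c "
from rig import env;print(env.observe()['q'])"
```

```text
time_s: 4.35
position: [0.88, 0.257, 0.3023]
tool_rot: [[-0.257, 0.843, 0.472], [0.966, 0.207, 0.155], [0.033, 0.496, -0.868]]
ft_force: [0.0, 0.3, 0.5]
grip_width: 0.0855
[ 7.40093216 51.3756555  12.74279936  5.36198253 86.55891253 -5.91656574]
```

```bash
python3 -m pendant '[[[58,-10,20],0,1],[[58,-10,20],0,1]]'
```

```text
time_s: 4.6
position: [0.9114, 0.2174, 0.2998]
tool_rot: [[-0.258, 0.809, 0.528], [0.965, 0.198, 0.17], [0.033, 0.553, -0.832]]
ft_force: [-0.4, -0.4, -0.7]
grip_width: 0.0853
```

```bash
python3 -m pendant '[[[-57,-6,0],-0.03,0],[[-57,-6,0],0,0],[[-57,-6,0],0,0],[[-57,-6,0],0,0],[[-57,-6,0],0,0],[[-57,-6,0],0,0],[[-57,-6,0],0,-0.2],[[-57,-6,0],0,-0.2],[[-50,0,0],0,-0.2]]'; cat >> h.py <<'E'
O=np.array([.4853,.1878,0]);YR=np.radians(14.4);S,C=np.sin(np.radians(35)),np.cos(np.radians(35))
RX=np.array([np.cos(YR),np.sin(YR),0]);RY=np.array([-RX[1],RX[0],0])
def bar(s,n=0,y=0): return O+RX*(.030-s*S+n*C)+np.array([0,0,.028+s*C+n*S])+RY*y
def sny(P):
    q=np.asarray(P)-O;x=q@RX-.030;z=q[...,2]-.028;return np.stack([-x*S+z*C,x*C+z*S,q@RY],-1)
E
python3 - <<'E'
from h import *
for f in('s0','t0'):
    P=np.load(f'pics/{f}_P.npz')['P'];P=P[(P[:,2]>.03)&(P[:,2]<.2)&(P[:,0]>.38)];q=sny(P)
    for n0 in np.arange(-.02,.045,.006):
        m=(abs(q[:,1]-n0)<.003)&(abs(q[:,2])<.1);print(f,n0.round(3),m.sum(),np.percentile(q[m,0],[50,95,99]).round(3) if m.sum()>3 else '')
    m=(abs(q[:,2])<.02)&(q[:,0]>.09)&(q[:,0]<.13);print('short',m.sum(),np.percentile(q[m],[2,50,98],axis=0).round(3))
s=env.observe();p=s['position'];print(p,sny(p),'to s=.2:',(bar(.2)-p)*1000,'tip s=.092',(bar(.092)-p)*1000,s['tool_rot'])
E
```

```text
time_s: 5.72
position: [0.4076, 0.1663, 0.2953]
tool_rot: [[-0.229, 0.812, 0.536], [0.973, 0.172, 0.154], [0.033, 0.557, -0.83]]
ft_force: [0.1, 0.1, 0.9]
grip_width: 0.0339
s0 -0.02 1 
s0 -0.014 15 [0.079 0.082 0.082]
s0 -0.008 85 [0.13  0.158 0.158]
s0 -0.002 202 [0.13  0.159 0.16 ]
s0 0.004 634 [0.117 0.157 0.159]
s0 0.01 857 [0.111 0.155 0.159]
s0 0.016 1290 [0.036 0.079 0.081]
s0 0.022 548 [0.047 0.076 0.08 ]
s0 0.028 1 
s0 0.034 0 
s0 0.04 0 
short 133 [[ 0.091 -0.007 -0.014]
 [ 0.106  0.006  0.001]
 [ 0.118  0.011  0.015]]
t0 -0.02 0 
t0 -0.014 12 [0.079 0.082 0.083]
t0 -0.008 58 [0.132 0.158 0.159]
t0 -0.002 163 [0.155 0.16  0.161]
t0 0.004 296 [0.118 0.159 0.161]
t0 0.01 805 [0.114 0.156 0.159]
t0 0.016 896 [0.037 0.08  0.082]
t0 0.022 328 [0.06  0.08  0.082]
t0 0.028 0 
t0 0.034 0 
t0 0.04 0 
short 105 [[ 0.091 -0.005 -0.013]
 [ 0.109  0.007 -0.001]
 [ 0.119  0.01   0.017]]
[0.40755557 0.16634031 0.29528169] [ 0.28240412  0.06267651 -0.00145124] to s=.2: [  -4.30936774    0.39185487 -103.45127808] tip s=.092 [  55.69073187   15.79726207 -191.91969886] [[-0.22896483  0.81232563  0.53637876]
 [ 0.9728722   0.17223     0.15445554]
 [ 0.03308768  0.55719287 -0.82972363]]
```

The rack frame checks out: mouth at s = 82 mm, whole tops at s = 160 mm, short bar centred in y. Next I'll go to the point above the bar on its axis.

```bash
python3 -m pendant '[[[-2,0,-52],0,-0.2],[[-2,0,-51],0,-0.2],[[0,0,0],0,-0.2]]'>/dev/null; python3 - <<'E'
from h import *
s=env.observe();p=s['position'];print(sny(p),'s=.13:',(bar(.13)-p)*1000,'s=.092',(bar(.092)-p)*1000,s['tool_rot'][:,2],s['ft_force'])
shot('scene','s1')
im=cv2.imread('pics/s1.png');cv2.imwrite('pics/c3.png',cv2.resize(im[150:330,300:480],(720,600),interpolation=3))
E
```

```text
[ 0.20375447 -0.00057871  0.0004894 ] s=.13: [ 41.55564047  10.16439732 -60.08418947] s=.092 [ 62.66678663  15.58481837 -91.21196715] [ 0.54586668  0.1546989  -0.82346695] [ 0.55010703 -0.25537869  0.58021471]
```

View pics/c3.png

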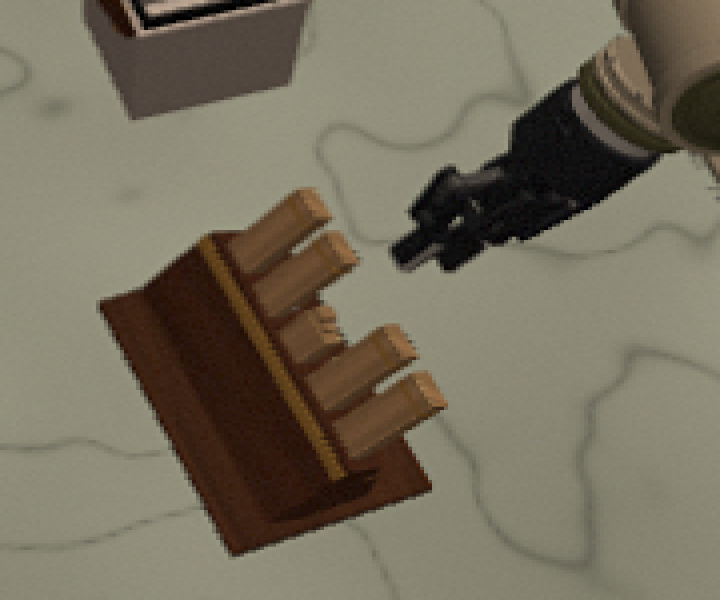

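The picture shows the fingertips at crop (410,255), lined up with the short bar at (315,335). I'll go down along the bar.

```bash
python3 -m pendant '[[[14,3.4,-20],0,-0.2],[[14,3.4,-20],0,-0.2],[[14,3.4,-20],0,-0.2],[[0,0,0],0,-0.2]]'>/dev/null; python3 - <<'E'
from h import *
s=env.observe();p=s['position'];print(sny(p),'s=.092',(bar(.092)-p)*1000,s['tool_rot'][:,2],s['ft_force'])
E
```

```text
[ 0.13326381  0.01518799 -0.00102128] s=.092 [ 10.61998333   3.78115913 -42.51280497] [ 0.56511103  0.15847198 -0.80965187] [-0.23887714  0.44810123  0.21282467]
```

```bash
python3 -m pendant '[[[-11.8,-2.6,-8.6],0,-0.2],[[0,0,0],0,-0.2]]'>/dev/null; python3 - <<'E'
from h import *
s=env.observe();p=s['position'];print(sny(p),'s=.092',(bar(.092)-p)*1000,s['tool_rot'],s['ft_force'],s['q'],s['qvel'])
E
```

```text
[ 0.13545313  0.00414054 -0.00047154] s=.092 [ 20.7382264    5.81150248 -37.96963689] [[-0.23275213  0.78779558  0.57026711]
 [ 0.97209918  0.17087999  0.16069603]
 [ 0.02914839  0.59175853 -0.80558812]] [0.53527043 0.71058396 0.20576985] [  3.33847313  11.36747163 119.63621166  29.12869442  15.14970196
 -35.49822109] [ 0.04646367 -1.39674265 -3.75710839 -1.78106095  1.01444204  1.85337084]
```

```bash
python3 -m pendant '[[[2,0,-7],0,-0.2],[[4,1,-6],0,-0.2],[[4,1,-6],0,-0.2],[[0,0,0],0,-0.2]]'>/dev/null; python3 - <<'E'
from h import *
s=env.observe();p=s['position'];print(sny(p),'s=.092',(bar(.092)-p)*1000,s['tool_rot'],s['ft_force'],s['q'])
E
```

```text
[ 0.1160922   0.00804325 -0.0010725 ] s=.092 [  6.7362038    2.83685529 -24.34858985] [[-0.23425607  0.78112842  0.57875944]
 [ 0.97173686  0.17026682  0.16351354]
 [ 0.02918155  0.60070592 -0.79893732]] [0.01597917 1.14132506 1.17156628] [  3.62151109  14.37043014 119.37066325  36.56691069  12.27188257
 -42.91781417]
```

```bash
python3 -m pendant '[[[-3,0,-7],0,-0.2],[[-1,0,-7],0,-0.2],[[0,0,0],0,-0.2]]'>/dev/null; python3 - <<'E'
from h import *
s=env.observe();p=s['position'];print(sny(p),'s=.092',(bar(.092)-p)*1000,s['tool_rot'][:,2],s['ft_force'],s['q'])
E
```

```text
[ 0.10810938 -0.00058098 -0.00017351] s=.092 [  9.36747533   2.58430054 -12.8627969 ] [ 0.58090985  0.1658052  -0.79690174] [-0.35800418 -0.27056908 -0.24961333] [  3.59661722  15.764941   120.80655483  47.26200446  10.11874495
 -53.82880931]
```

```bash
python3 -m pendant '[[[3,1,-8],0,-0.2],[[0,0,0],0,-0.2]]'>/dev/null; python3 - <<'E'
from h import *
s=env.observe();p=s['position'];print(sny(p),'s=.092',(bar(.092)-p)*1000,s['tool_rot'],s['ft_force'],s['q'])
E
```

```text
[ 0.10232836  0.00074813 -0.00155481] s=.092 [ 4.75774293  2.82682482 -8.88960267] [[-0.2384649   0.7796032   0.57909701]
 [ 0.97056932  0.17067843  0.16989429]
 [ 0.03361076  0.60256762 -0.79735976]] [ 0.55748006 -0.69269512 -0.30406149] [  3.30534385  16.61331549 120.5278779   50.72736059  10.13486381
 -57.55974101]
```

```bash
python3 -m pendant '[[[2,2,-7],0,-0.2],[[1,1,-4],0,-0.2],[[0,0,0],0,-0.2]]'>/dev/null; python3 - <<'E'
from h import *
s=env.observe();p=s['position'];print(sny(p),'s=.092',(bar(.092)-p)*1000,s['tool_rot'],s['ft_force'],s['q'])
E
```

```text
[ 0.09477577  0.00117761 -0.00178718] s=.092 [ 0.16330654  1.88707978 -2.94922693] [[-0.24251748  0.78088903  0.57567143]
 [ 0.96938108  0.17147779  0.17577168]
 [ 0.03854331  0.6006727  -0.79856541]] [ 0.45510433  0.3323419  -0.43885443] [  3.14722196  17.75061238 120.27568438  55.32226562  10.07775798
 -62.35636614]
```

```bash
python3 -m pendant '[[[0,0,0],0,-0.6],[[0,0,0],0,-0.6],[[0,0,0],0,-1],[[0,0,0],0,-1],[[0,0,0],0,-1],[[0,0,0],0,-1]]' 60; python3 - <<'E'
from h import *
s=env.observe();p=s['position'];print(sny(p),s['q'])
E
```

```text
time_s: 9.15
position: [0.4626, 0.1803, 0.1066]
tool_rot: [[-0.243, 0.781, 0.576], [0.969, 0.172, 0.176], [0.038, 0.601, -0.799]]
ft_force: [-0.5, -0.8, 0.8]
grip_width: 0.0145
[ 0.09527274  0.00101953 -0.00162966] [  3.15735631  17.67894258 120.30973429  55.1576167   10.09537103
 -62.19204866]
```

Gripped at 14.5 mm wide. I'll draw it out along the bar in steps.

```bash
python3 -m pendant '[[[-5.5,-1.4,8.2],0,-1],[[-5.5,-1.4,8.2],0,-1],[[-5.5,-1.4,8.2],0,-1]]' 60; python3 - <<'E'
from h import *
s=env.observe();p=s['position'];print(sny(p),s['tool_rot'][:,2])
E
```

```text
time_s: 9.52
position: [0.4458, 0.176, 0.1311]
tool_rot: [[-0.243, 0.782, 0.574], [0.969, 0.172, 0.176], [0.039, 0.599, -0.8]]
ft_force: [-0.4, -0.2, -0.7]
grip_width: 0.0143
[ 0.12530058  0.00088338 -0.00159408] [ 0.5743179   0.17577043 -0.79953968]
```

```bash
python3 -m pendant '[[[-8.3,-2.1,12.3],0,-1],[[-8.3,-2.1,12.3],0,-1],[[-8.3,-2.1,12.3],0,-1],[[-8.3,-2.1,12.3],0,-1],[[-8.3,-2.1,12.3],0,-1],[[-8.3,-2.1,12.3],0,-1]]' 60; python3 - <<'E'
from h import *
s=env.observe();p=s['position'];print(sny(p),s['q'])
shot('scene','s2')
im=cv2.imread('pics/s2.png');cv2.imwrite('pics/c4.png',cv2.resize(im[130:310,310:490],(720,600),interpolation=3))
E
```

```text
time_s: 10.28
position: [0.3941, 0.163, 0.2066]
tool_rot: [[-0.242, 0.783, 0.573], [0.969, 0.172, 0.175], [0.039, 0.598, -0.801]]
ft_force: [0.6, 0.7, -0.1]
grip_width: 0.0145
[ 0.21775245  0.00042532 -0.00135358] [ 7.70485946e-02 -1.71580572e+00  1.19383148e+02  2.14895320e+01
  2.84550280e+01 -2.90760125e+01]
```

View pics/c4.png

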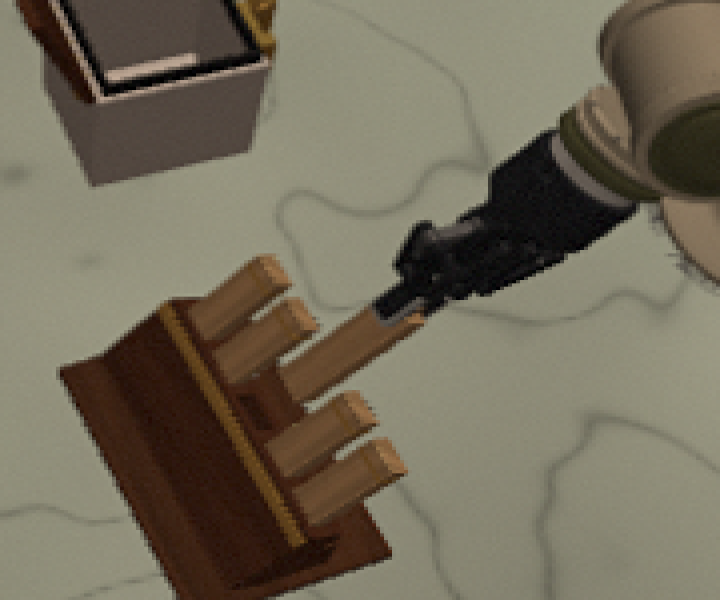

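The bar is out, held near its top at crop (405,310), with the empty pocket at (270,405) and the four whole bars standing. I'll lift it clear, then push against the inner reach limit to bring the tool closer to upright before the caddy.

```bash
python3 -m pendant '[[[-20,-5,40],0,-1],[[-15,-5,50],0,-1],[[-10,-50,10],0,-1],[[-10,-50,0],0,-1],[[-10,-50,0],0,-1],[[-40,0,0],0,-1],[[-50,0,0],0,-1],[[-50,0,0],0,-1]]' 60; python3 - <<'E'
from h import *
s=env.observe();print(s['q'])
E
```

```text
time_s: 11.32
position: [0.269, 0.0272, 0.3041]
tool_rot: [[-0.235, 0.799, 0.553], [0.971, 0.164, 0.176], [0.05, 0.579, -0.814]]
ft_force: [0.3, -0.8, -0.2]
grip_width: 0.0143
[-74.94337497 -35.40360778 117.56614719  35.84853682  97.8870912
 -82.57561934]
```

```bash
python3 -m pendant '[[[40,-10,0],0,-1],[[40,-10,-10],0,-1],[[20,-10,-30],0,-1],[[0,0,-40],0,-1],[[0,0,-40],0,-1],[[0,0,0],0,-1]]' 60; python3 - <<'E'
from h import *
s=env.observe();print(s['q'])
E
```

```text
time_s: 12.08
position: [0.3518, -0.0202, 0.1825]
tool_rot: [[-0.174, 0.808, 0.563], [0.984, 0.118, 0.135], [0.043, 0.577, -0.815]]
ft_force: [0.6, 0.3, 0.2]
grip_width: 0.0144
[-48.17667704  -7.18739497 128.54181924  42.63942385  48.76340986
 -83.52800789]
```

```bash
python3 -m pendant '[[[10,0,-20],0,-1],[[10,0,-20],0,-1],[[0,0,-20],0,-1],[[0,0,-15],0,-1],[[0,0,0],0,-1]]' 60; python3 - <<'E'
from h import *
s=env.observe();print(s['q'])
E
```

```text
time_s: 12.7
position: [0.3784, -0.0242, 0.113]
tool_rot: [[-0.174, 0.799, 0.576], [0.984, 0.121, 0.129], [0.033, 0.589, -0.807]]
ft_force: [-0.2, 0.6, 0.2]
grip_width: 0.0144
[ -43.71202182    7.97630792  134.59695829   64.84703568   32.85410565
 -108.04063263]
```

```bash
python3 -m pendant '[[[0,10,25],0,-1],[[-30,0,5],0,-1],[[-30,0,5],0,-1],[[-30,0,5],0,-1],[[-30,0,5],0,-1]]' 60; python3 - <<'E'
from h import *
s=env.observe();print(s['q'])
E
```

```text
time_s: 13.32
position: [0.2765, -0.0227, 0.1643]
tool_rot: [[-0.179, 0.794, 0.582], [0.984, 0.14, 0.111], [0.007, 0.592, -0.806]]
ft_force: [14.6, -44.4, 2.7]
grip_width: 0.0144
[ -81.31155221  -20.0464507   139.66016936   39.74763416   67.73665816
 -109.48679334]
```

```bash
python3 - <<'E'
from h import *
s=env.observe();print(s['ft_force'],s['wrist_torque'],s['qvel'],s['joint_efforts'])
E
python3 -m pendant '[[[25,5,5],0,-1],[[25,5,5],0,-1]]' 60; python3 - <<'E'
from h import *
s=env.observe();print(s['q'],s['ft_force'])
shot('scene','s3');im=cv2.imread('pics/s3.png');cv2.imwrite('pics/c5.png',cv2.resize(im[50:310,300:600],(690,598),interpolation=3))
E
```

```text
[ 14.63387514 -44.36155367   2.73575075] [-6.30558109 -2.15718094 -4.50837102] [-96.35859092 -44.46123789  -2.65194045 -26.47421122  70.88465618
 -43.8200889 ] [10.44698328  7.96867669  4.01375771 -2.94832863  8.42602909  1.35224316]
time_s: 13.58
position: [0.3182, -0.0332, 0.1769]
tool_rot: [[-0.121, 0.799, 0.588], [0.993, 0.102, 0.066], [-0.007, 0.592, -0.806]]
ft_force: [0.6, -1.6, -0.9]
grip_width: 0.0147
[-59.18181283 -12.75229839 133.87763422  43.73424581  51.23841775
 -92.23724914] [ 0.56751582 -1.63605116 -0.91345145]
```

View pics/c5.png

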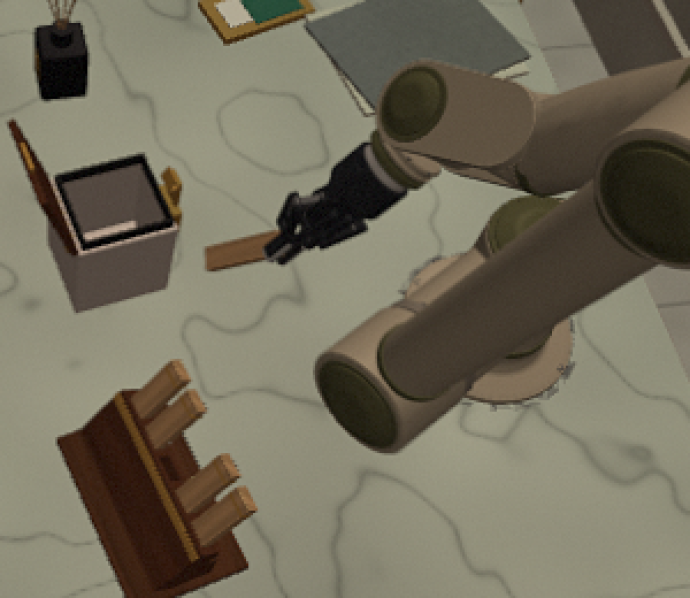

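The 44 N spike was the wrist folding in near the base, and it is gone now. The bar is still held at crop (240,250). I won't push inward again. Instead I'll turn the tool around and use the outer limit, which tilts it back the other way.

```bash
python3 -m pendant '[[[35,5,40],0,-1],[[35,5,45],0,-1],[[35,5,45],0,-1],[[30,5,50],0,-1],[[20,5,40],0.1,-1],[[0,0,0],0.18,-1],[[0,0,0],0.18,-1],[[0,0,0],0.18,-1],[[0,0,0],0.18,-1],[[0,0,0],0.18,-1]]' 60; python3 - <<'E'
from h import *
s=env.observe();print(s['q'],s['ft_force'])
E
```

```text
time_s: 14.88
position: [0.4623, -0.0047, 0.416]
tool_rot: [[-0.912, 0.319, 0.259], [0.41, 0.748, 0.522], [-0.027, 0.582, -0.813]]
ft_force: [0.1, 0.4, -0.1]
grip_width: 0.0141
[-35.62779285   4.18179598  75.80948307  36.22740721 103.49418529
 -94.2938474 ] [ 0.14170223  0.39887736 -0.09316623]
```

```bash
python3 -m pendant '[[[0,0,0],0.18,-1],[[0,0,0],0.18,-1],[[0,0,0],0.18,-1],[[0,0,0],0.18,-1],[[0,0,0],0.18,-1],[[0,0,0],0.18,-1]]' 60; python3 - <<'E'
from h import *
s=env.observe();print(s['q'],s['ft_force'])
E
```

```text
time_s: 15.62
position: [0.4541, -0.0081, 0.426]
tool_rot: [[-0.78, -0.522, -0.346], [-0.626, 0.64, 0.445], [-0.011, 0.563, -0.826]]
ft_force: [-0.0, -0.4, 0.1]
grip_width: 0.0148
[ -24.90451822   19.43250266   53.86869176   21.71284333  135.83661816
 -142.12829366] [-0.00977537 -0.36541941  0.14776481]
```

```bash
python3 -m pendant '[[[0,45,0],0.18,-1],[[0,45,0],0.18,-1],[[0,45,0],0.18,-1],[[20,30,0],0.1,-1]]' 60; python3 - <<'E'
from h import *
s=env.observe();print(s['q'],s['ft_force'])
E
```

```text
time_s: 16.12
position: [0.4696, 0.1574, 0.434]
tool_rot: [[-0.247, -0.806, -0.538], [-0.969, 0.21, 0.13], [0.008, 0.554, -0.833]]
ft_force: [0.0, -0.1, 0.9]
grip_width: 0.0144
[   0.59113768   27.2822313    39.92042545   13.66522095  144.84623779
 -156.00269899] [ 0.02832282 -0.07567886  0.94413862]
```

```bash
python3 -m pendant '[[[58,5,0],0,-1],[[58,5,0],0,-1],[[58,5,0],0,-1],[[58,5,10],0,-1],[[58,5,10],0,-1],[[58,5,10],0,-1],[[58,5,10],0,-1],[[58,5,10],0,-1]]' 60; python3 - <<'E'
from h import *
s=env.observe();print(s['q'],s['ft_force'])
E
```

```text
time_s: 17.12
position: [0.6568, 0.1534, 0.3207]
tool_rot: [[-0.301, -0.846, -0.441], [-0.953, 0.247, 0.176], [-0.04, 0.473, -0.88]]
ft_force: [-0.5, 1.1, -0.3]
grip_width: 0.0141
[  -0.69465697   49.81894138   12.68011457   16.48616595  143.08427294
 -152.78108532] [-0.4910036   1.10308598 -0.28552575]
```

```bash
python3 -m pendant '[[[55,0,25],0,-1],[[55,0,25],0,-1],[[55,0,25],0,-1],[[55,0,25],0,-1],[[55,0,25],0,-1],[[55,0,25],0,-1],[[55,0,25],0,-1]]' 60; python3 - <<'E'
from h import *
s=env.observe();print(s['q'],s['ft_force'])
E
```

```text
time_s: 18.0
position: [0.7057, 0.1178, 0.3112]
tool_rot: [[-0.342, -0.902, -0.263], [-0.929, 0.282, 0.242], [-0.144, 0.327, -0.934]]
ft_force: [-0.7, -0.4, -1.2]
grip_width: 0.0142
[  -4.60797212   49.46425769   12.73694792   17.56636326  133.22550153
 -155.44743284] [-0.73907463 -0.37438105 -1.20490385]
```

```bash
python3 -m pendant '[[[55,10,25],0,-1],[[55,10,25],0,-1],[[55,10,25],0,-1],[[55,10,25],0,-1],[[55,10,25],0,-1]]' 60; python3 - <<'E'
from h import *
s=env.observe();print(s['q'],s['ft_force'])
E
```

```text
time_s: 18.62
position: [0.7441, 0.1501, 0.304]
tool_rot: [[-0.359, -0.926, -0.113], [-0.904, 0.315, 0.288], [-0.231, 0.206, -0.951]]
ft_force: [-0.2, -0.0, -0.4]
grip_width: 0.0144
[  -3.09398394   49.67255557   12.73718291   19.79105675  123.66583611
 -152.70642419] [-0.21156777 -0.02112087 -0.44919451]
```

Tilt is down to 18°, which is enough to fit the gripper over the caddy. I'll carry the bar there.

```bash
python3 -m pendant '[[[-54,0,12],0,-1],[[-54,0,12],0,-1],[[-54,0,12],0,-1],[[-54,0,12],0,-1],[[-52,0,10],0,-1],[[0,-52,0],0,-1],[[0,-52,0],0,-1],[[0,-52,0],0,-1],[[0,-52,0],0,-1],[[0,-52,0],0,-1],[[0,-52,0],0,-1],[[0,0,0],0,-1]]' 60; cat >> h.py <<'E'
CO=np.array([.483,-.155,0]);t=np.radians(10.5);CX=np.array([np.cos(t),np.sin(t),0]);CY=np.array([-CX[1],CX[0],0])
def cad(P): q=np.asarray(P)-CO; return np.stack([q@CX,q@CY,q[...,2]],-1)*1000
def cw(x,y,z): return CO+(CX*x+CY*y+np.array([0,0,z]))/1000
E
python3 - <<'E'
from h import *
s=env.observe();p=s['position'];print(s['q'],s['ft_force'],cad(p),cad(p+.095*s['tool_rot'][:,2]),'to',(cw(-10,-14,200)-p)*1000)
E
```

```text
time_s: 20.12
position: [0.5313, -0.0394, 0.413]
tool_rot: [[-0.53, -0.84, -0.115], [-0.828, 0.483, 0.286], [-0.184, 0.246, -0.951]]
ft_force: [-0.2, -0.4, -0.1]
grip_width: 0.0141
[ -23.23780481   21.32977612   47.97561684   14.95086573  122.70360746
 -165.17929225] [-0.22614129 -0.40563583 -0.08422805] [ 68.55905892 104.83928196 413.02112882] [ 62.78079298 133.49897844 322.6317852 ] to [ -55.58684122 -131.16555858 -213.02112882]
```

```bash
python3 -m pendant '[[[-15,-33,-10],-0.1,-1],[[-15,-33,-10],-0.1,-1],[[-15,-33,-10],-0.1,-1],[[-10,-30,-10],-0.1,-1],[[0,0,0],0,-1]]' 60; 
python3 - <<'E'
from h import *
s=env.observe();p=s['position'];print(s['q'],s['ft_force'],cad(p),cad(p+.095*s['tool_rot'][:,2]),'to',(cw(-10,-14,200)-p)*1000)
E
```

```text
time_s: 20.75
position: [0.4747, -0.1675, 0.3714]
tool_rot: [[-0.814, -0.581, 0.012], [-0.55, 0.777, 0.306], [-0.187, 0.242, -0.952]]
ft_force: [1.0, 0.5, -0.1]
grip_width: 0.0146
[ -40.33835085   16.69504867   61.32950727   15.11497183  112.45923391
 -161.22877867] [ 0.99638667  0.52080084 -0.09296192] [-10.46527797 -10.82013006 371.44185576] [ -4.02904736  17.52863638 280.99893245] to [   1.03697212   -3.04183255 -171.44185576]
```

```bash
python3 -m pendant '[[[0,0,-45],0,-1],[[0,-1,-45],0,-1],[[0,-1,-45],0,-1],[[0,0,-35],0,-1],[[0,0,-20],0,-1],[[0,0,0],0,-1]]' 60; 
python3 - <<'E'
from h import *
s=env.observe();p=s['position'];print(s['q'],s['ft_force'],cad(p),cad(p+.095*s['tool_rot'][:,2]),'to',(cw(-10,-14,120)-p)*1000)
shot('scene','s4');shot('top','t4');a=cv2.imread('pics/s4.png');b=cv2.imread('pics/t4.png')
cv2.imwrite('pics/c6.png',np.hstack([cv2.resize(a[60:210,270:400],(400,461),interpolation=3),cv2.resize(b[175:295,325:430],(400,461),interpolation=3)]))
E
```

```text
time_s: 21.5
position: [0.484, -0.1566, 0.1915]
tool_rot: [[-0.818, -0.576, 0.005], [-0.552, 0.786, 0.279], [-0.165, 0.226, -0.96]]
ft_force: [-7.0, 2.8, 5.2]
grip_width: 0.0144
[ -38.03920068   22.65679654   81.73990799   12.92368099   85.66053566
 -165.26404081] [-6.96603042  2.7691381   5.17552231] [  0.72747853  -1.76423804 191.52158101] [  6.01518362  24.24886467 100.30558098] to [ -8.3180554  -13.98580068 -71.52158101]
```

View pics/c6.png

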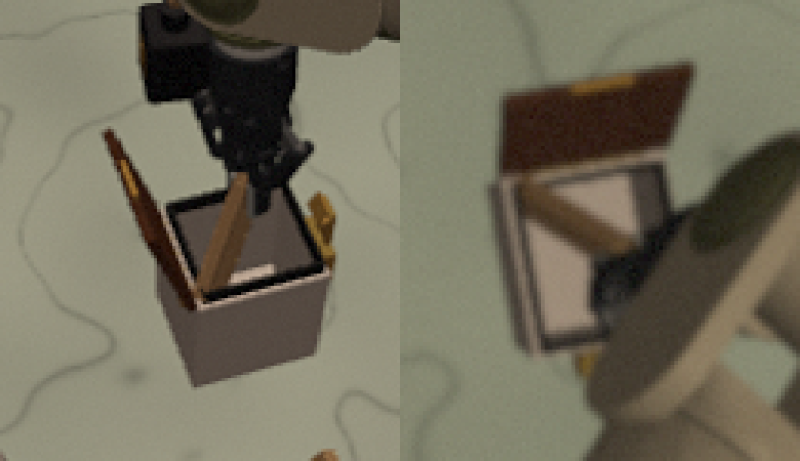

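The bar has swung in the grip. Its lower end leans towards the back-left rim corner (scene crop (205,290), top crop (525,190)). I'll measure it from depth.

```bash
python3 - <<'E'
from h import *
for n,f,(a,b,c,e) in(('top','t4',(220,245,355,385)),('scene','s4',(112,160,330,355))):
    im=cv2.imread(f'pics/{f}.png');d=np.load(f'pics/{f}_d.npy');v,u=np.mgrid[a:b,c:e]
    h=cv2.cvtColor(im,cv2.COLOR_BGR2HSV)[v,u].reshape(-1,3).astype(int)
    P=cad(pts(n,np.c_[u.ravel(),v.ravel()],d=d[v,u].ravel()))
    m=(h[:,0]>5)&(h[:,0]<20)&(h[:,1]>90)&(h[:,2]>60)&(P[:,2]>20)&(P[:,2]<260)&(abs(P[:,0])<64)
    Q=P[m]; o=np.argsort(Q[:,2]);Q=Q[o];print(n,m.sum())
    for q in np.array_split(Q,8): print(q.mean(0).round(0))
E
```

```text
top 243
[ 52.  41. 154.]
[ 46.  36. 165.]
[ 39.  30. 174.]
[ 34.  24. 183.]
[ 27.  19. 193.]
[ 24.  13. 201.]
[ 19.   7. 212.]
[ 13.  -1. 223.]
scene 359
[ 36.  25. 134.]
[ 46.  36. 159.]
[ 37.  31. 169.]
[ 33.  24. 177.]
[ 27.  18. 186.]
[ 25.  14. 197.]
[ 20.   5. 209.]
[ 11.  -3. 223.]
```

The bar is resting on the back-left gasket corner, pivoted 27° in the grip and still held. I'll lift, free the last joint with a small turn, shift towards −x/−y and lower again.

```bash
python3 -m pendant '[[[-4,-4,30],0,-1],[[-4,-4,20],-0.1,-1],[[0,-3,0],-0.1,-1],[[0,0,0],0,-1]]' 60; 
python3 - <<'E'
from h import *
s=env.observe();p=s['position'];print(s['q'][5],s['ft_force'],s['tool_rot'],cad(p),'to',(cw(-12,-10,200)-p)*1000)
E
```

```text
time_s: 22.1
position: [0.4771, -0.1633, 0.2455]
tool_rot: [[-0.908, -0.414, 0.063], [-0.384, 0.883, 0.268], [-0.167, 0.22, -0.961]]
ft_force: [-0.5, 0.1, -0.5]
grip_width: 0.0144
-154.8701075319345 [-0.48733367  0.09593182 -0.4504161 ] [[-0.90799369 -0.41424271  0.06285251]
 [-0.38439492  0.88329228  0.26839391]
 [-0.16669735  0.21953979 -0.96125661]] [ -7.29714193  -7.05233422 245.51147388] to [ -4.08693885  -3.75533465 -45.51147388]
```

```bash
python3 -m pendant '[[[-4,-3,-10],0,-1],[[0,0,0],0,-1]]' >/dev/null; cat > b.py <<'E'
from h import *
import sys
k=sys.argv[1];s=env.observe();p=s['position'];print(s['q'][5],s['ft_force'],s['grip_width'],'tcp',cad(p),s['time_s'])
for n,a,b,c,e in(('top',205,260,345,400),('scene',95,180,315,375)):
    im,d=shot(n,n+k);v,u=np.mgrid[a:b,c:e]
    h=cv2.cvtColor(im,cv2.COLOR_RGB2HSV)[v,u].reshape(-1,3).astype(int)
    P=cad(pts(n,np.c_[u.ravel(),v.ravel()],d=d[v,u].ravel()))
    m=(h[:,0]>5)&(h[:,0]<20)&(h[:,1]>90)&(h[:,2]>60)&(P[:,2]>5)&(P[:,2]<290)&(P[:,0]<62-(P[:,2]>300)*9)&(P[:,0]>-58)&(abs(P[:,1])<58)
    Q=P[m];Q=Q[np.argsort(Q[:,2])];print(n,m.sum())
    for q in np.array_split(Q,7): print(q.mean(0).round(0))
E
python3 b.py a
```

```text
-156.02568706389414 [ 0.00284695  0.04957669 -1.1008722 ] 0.014143584833728564 tcp [-11.53480765  -8.0885883  234.57060604] 22.35
top 298
[ 46.  17. 179.]
[ 41.  20. 203.]
[ 33.  15. 216.]
[ 24.  10. 227.]
[ 16.   4. 240.]
[  9.  -2. 251.]
[  0. -10. 265.]
scene 415
[ 30.  10. 166.]
[ 43.  21. 197.]
[ 34.  16. 208.]
[ 24.  11. 219.]
[ 17.   6. 231.]
[ 11.   0. 244.]
[  2.  -9. 263.]
```

```bash
python3 -m pendant '[[[-4,-3,-20],0,-1],[[-1,-1,-25],0,-1],[[-1,-1,-22],0,-1],[[-1,-1,-18],0,-1],[[0,0,0],0,-1]]' ; python3 b.py b
```

```text
time_s: 23.08
position: [0.4672, -0.1717, 0.1482]
tool_rot: [[-0.905, -0.422, 0.063], [-0.392, 0.88, 0.267], [-0.169, 0.217, -0.961]]
ft_force: [-0.4, 0.2, -0.2]
grip_width: 0.0145
-160.41915709738618 [-0.36121704  0.23086422 -0.16008963] 0.014521939293314329 tcp [-18.61978208 -13.50206082 148.24077696] 23.075
top 242
[ 43.  19. 108.]
[ 34.  14. 120.]
[ 25.   9. 132.]
[ 16.   4. 144.]
[ 11.  -0. 155.]
[  2.  -8. 167.]
[ -8. -15. 180.]
scene 314
[ 25.   9. 107.]
[ 25.   9. 122.]
[ 19.   5. 132.]
[ 12.   1. 141.]
[  9.   0. 152.]
[  2.  -8. 164.]
[ -7. -16. 180.]
```

It is inside now. I'll push the lower end against the far wall to swing the bar upright in the grip.

```bash
python3 -m pendant '[[[6,4,-3],0,-1],[[6,4,-3],0,-1],[[6,4,-3],0,-1],[[6,4,-3],0,-1]]' 40; python3 b.py c
```

```text
time_s: 23.68
position: [0.4864, -0.1568, 0.1392]
tool_rot: [[-0.904, -0.424, 0.049], [-0.398, 0.879, 0.261], [-0.153, 0.216, -0.964]]
ft_force: [-6.4, -2.7, 0.9]
grip_width: 0.0145
-157.53132134718788 [-6.36067002 -2.66031024  0.93007274] 0.014499949804367106 tcp [  3.04983194  -2.36729164 139.16792599] 23.675
top 178
[46. 27. 91.]
[ 42.  23. 104.]
[ 35.  18. 116.]
[ 29.  14. 128.]
[ 25.   9. 140.]
[ 23.   6. 153.]
[ 14.  -3. 170.]
scene 207
[ 27.  13. 109.]
[ 28.  15. 120.]
[ 26.  11. 127.]
[ 23.   9. 136.]
[ 21.   6. 148.]
[ 16.   2. 157.]
[ 12.  -5. 173.]
```

```bash
python3 -m pendant '[[[4,2,-8],0,-1],[[4,2,-8],0,-1],[[2,0,-8],0,-1],[[0,0,0],0,-1]]' 40; python3 b.py d
```

```text
time_s: 24.28
position: [0.4896, -0.1514, 0.1148]
tool_rot: [[-0.904, -0.427, 0.027], [-0.406, 0.876, 0.26], [-0.135, 0.224, -0.965]]
ft_force: [-3.2, -0.3, -2.0]
grip_width: 0.0142
-157.22944271138215 [-3.18552127 -0.29050773 -1.97775822] 0.014151613179827596 tcp [  7.16258955   2.31169229 114.8295195 ] 24.275
top 153
[44. 32. 64.]
[43. 28. 77.]
[36. 25. 88.]
[32. 20. 99.]
[ 29.  15. 112.]
[ 26.   9. 126.]
[ 23.   6. 143.]
scene 121
[ 25.  13. 104.]
[ 27.  13. 110.]
[ 26.  11. 117.]
[ 25.  10. 125.]
[ 22.   3. 133.]
[ 19.   1. 141.]
[ 10.   8. 154.]
```

```bash
python3 -m pendant '[[[0,0,-6],0,-1],[[0,0,-6],0,-1],[[0,0,-2],0,-1]]' 40
```

```text
time_s: 24.75
position: [0.4898, -0.1517, 0.1025]
tool_rot: [[-0.903, -0.429, 0.027], [-0.408, 0.876, 0.258], [-0.135, 0.222, -0.966]]
ft_force: [-5.4, -0.6, 2.7]
grip_width: 0.0142
```

```bash
python3 -m pendant '[[[0,0,0],0,-0.58],[[0,0,0],0,-0.5],[[0,0,0],0,-0.4],[[0,0,0],0,-0.3],[[0,0,0],0,-0.3]]' 20; python3 b.py e
```

```text
time_s: 25.38
position: [0.4921, -0.1518, 0.104]
tool_rot: [[-0.903, -0.429, 0.034], [-0.407, 0.876, 0.257], [-0.14, 0.218, -0.966]]
ft_force: [0.4, -0.3, 0.5]
grip_width: 0.0298
-157.69029588403106 [ 0.43180576 -0.33791321  0.49275756] 0.029766880003997107 tcp [  9.51533563   1.46847129 104.01049328] 25.375
top 46
[36. 20. 31.]
[37. 25. 33.]
[24. 15. 34.]
[34. 21. 35.]
[31. 23. 36.]
[30. 21. 37.]
[22. 16. 52.]
scene 35
[-50. -38.  26.]
[-45. -36.  31.]
[-41. -37.  32.]
[-39. -37.  33.]
[-41. -35.  34.]
[-43. -34.  36.]
[-12.  41. 152.]
```

The bar appears to be lying on the caddy floor. I'll withdraw straight up and look.

```bash
python3 -m pendant '[[[0,0,20],0,-0.3],[[0,0,30],0,-0.3],[[-2,0,50],0,-0.5],[[-2,0,55],0,-1],[[-2,0,55],0,-1],[[-2,0,55],0,-1]]' 30; python3 - <<'E'
from h import *
s=env.observe();print(s['q'],cad(s['position']))
shot('scene','s5');shot('top','t5');a=cv2.imread('pics/s5.png');b=cv2.imread('pics/t5.png')
cv2.imwrite('pics/c7.png',np.hstack([cv2.resize(a[60:300,270:430],(400,598),interpolation=3),cv2.resize(b[175:295,325:430],(400,598),interpolation=3)]))
E
```

```text
time_s: 26.22
position: [0.4817, -0.1509, 0.3734]
tool_rot: [[-0.904, -0.427, 0.027], [-0.406, 0.876, 0.261], [-0.135, 0.225, -0.965]]
ft_force: [1.3, -0.8, 0.4]
grip_width: 0.0001
[ -37.6633646    15.59750686   62.0483489    13.71991396  109.97600647
 -148.88509174] [ -0.53051753   4.30387392 373.38128578]
```

View pics/c7.png

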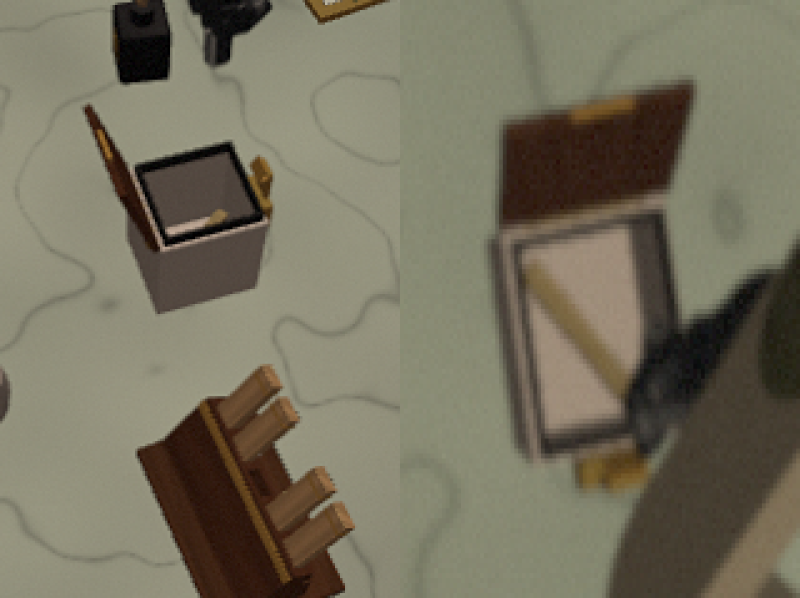

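The bar lies on its edge, diagonally on the caddy floor (top crop (535,270) to (630,390)). The four whole bars are standing. Next I'll pass over the lid with shut fingers and get behind it.

```bash
python3 -m pendant '[[[45,7,0],0,-1],[[45,7,0],0,-1],[[45,7,0],0,-1],[[0,0,0],0,-1]]' ; python3 - <<'E'
from h import *
s=env.observe();print(s['q'],cad(s['position']),'to',(cw(138,0,238)-s['position'])*1000)
E
```

```text
time_s: 26.82
position: [0.6214, -0.1301, 0.3746]
tool_rot: [[-0.904, -0.427, 0.035], [-0.405, 0.878, 0.255], [-0.139, 0.216, -0.966]]
ft_force: [-0.6, -0.3, -0.2]
grip_width: -0.0
[ -28.24569975   29.88256319   39.41134809   15.43650732  115.21272885
 -137.19580261] [140.62251647  -0.69142103 374.63607119] to [  -2.70460366    0.20192745 -136.63607119]
```

```bash
python3 -m pendant '[[[0,0,-45],0,-1],[[0,0,-45],0,-1],[[0,0,-38],0,-1],[[0,0,0],0,-1]]' ; python3 - <<'E'
from h import *
s=env.observe();print(s['q'],cad(s['position']),'to',(cw(70,0,250)-s['position'])*1000)
E
```

```text
time_s: 27.32
position: [0.6188, -0.1304, 0.2423]
tool_rot: [[-0.904, -0.426, 0.034], [-0.404, 0.879, 0.254], [-0.138, 0.216, -0.967]]
ft_force: [-0.3, 0.3, 0.6]
grip_width: -0.0
[ -28.36490585   31.14191436   58.1412014    13.94716631   95.8998857
 -142.51880496] [138.01770297  -0.57030166 242.29869471] to [-66.98266947 -11.83448994   7.70130529]
```

```bash
python3 -m pendant '[[[-12,-2.2,0],0,-1],[[-12,-2.2,0],0,-1],[[-12,-2.2,0],0,-1],[[-12,-2.2,0],0,-1],[[-12,-2.2,0],0,-1],[[-12,-2.2,0],0,-1],[[-12,-2.2,0],0,-1],[[-10,-2,0],0,-1]]' ; python3 - <<'E'
from h import *
s=env.observe();print(cad(s['position']))
im,d=shot('top','t6');v,u=np.mgrid[185:275,335:410];P=cad(pts('top',np.c_[u.ravel(),v.ravel()],d=d[v,u].ravel()))
h=cv2.cvtColor(im,cv2.COLOR_RGB2HSV)[v,u].reshape(-1,3).astype(int)
m=(abs(P[:,1]-30)<30)&(P[:,2]>163)&(P[:,2]<300)&(h[:,1]>110);Q=P[m];Q=Q[np.argsort(Q[:,2])]
for q in np.array_split(Q,6):print(q.mean(0).round())
E
```

```text
time_s: 28.32
position: [0.5199, -0.1497, 0.2484]
tool_rot: [[-0.903, -0.427, 0.042], [-0.404, 0.88, 0.25], [-0.144, 0.209, -0.967]]
ft_force: [-0.1, 0.1, -0.6]
grip_width: 0.0002
[ 37.28072233  -1.56932033 248.35923574]
[ 65.  29. 173.]
[ 56.  30. 189.]
[ 47.  28. 205.]
[ 38.  33. 221.]
[ 28.  39. 240.]
[ 15.  39. 260.]
```

```bash
python3 -m pendant '[[[0,0,25],0,-1],[[-5,0,25],0,-1],[[-25,-5,0],0,-1],[[-25,-5,0],0,-1],[[-25,-5,0],0,-1],[[0,0,0],0,-1],[[0,0,0],0,-1],[[0,0,0],0,-1]]' ; cat > l.py <<'E'
from h import *
import sys
s=env.observe();p=s['position'];print(s['time_s'],s['ft_force'].round(1) if hasattr(s['ft_force'],'round') else s['ft_force'],cad(p),'to',(cw(-45,0,165)-p)*1000)
for n,f in(('scene',(80,200,280,400)),('top',(205,285,335,410))):
    im,d=shot(n,n+sys.argv[1]);v,u=np.mgrid[f[0]:f[1],f[2]:f[3]];P=cad(pts(n,np.c_[u.ravel(),v.ravel()],d=d[v,u].ravel()))
    h=cv2.cvtColor(im,cv2.COLOR_RGB2HSV)[v,u].reshape(-1,3).astype(int)
    m=(abs(P[:,1]-33)<25)&(abs(P[:,0])<60)&(P[:,2]>140)&(P[:,2]<300)&(h[:,1]>110);Q=P[m]
    if len(Q)>20:
        c=np.polyfit(Q[:,0],Q[:,2],1);r=abs(np.polyval(c,Q[:,0])-Q[:,2])<5;c=np.polyfit(Q[r,0],Q[r,2],1);print(n,len(Q),r.sum(),'lid angle',-np.arctan(c[0]),'z at x=-50',np.polyval(c,-50))
E
python3 l.py f
```

```text
time_s: 29.38
position: [0.4375, -0.1654, 0.2996]
tool_rot: [[-0.903, -0.427, 0.042], [-0.404, 0.88, 0.25], [-0.144, 0.209, -0.967]]
ft_force: [0.3, -0.5, -0.1]
grip_width: -0.0001
29.375 [ 0.3 -0.5 -0.1] [-46.64360509  -1.89926378 299.62347639] to [   1.26996944    2.16698367 -134.62347639]
scene 684 622 lid angle 0.1066997012376937 z at x=-50 169.10704180592265
top 831 823 lid angle 0.1056873921670221 z at x=-50 169.97536175001102
```

The lid fell and now sits ajar at 0.106 rad, as expected. Next I'll go down and press.

```bash
python3 -m pendant '[[[0,1,-40],0,-1],[[0,1,-40],0,-1],[[0,0,-22],0,-1],[[0,0,0],0,-1]]'|grep -E 'pos|ft' ; python3 -m pendant '[[[0,0,-8],0,-1],[[0,0,-5],0,-1],[[0,0,-5],0,-1]]'
```

```text
position: [0.4387, -0.1629, 0.1948]
ft_force: [0.3, -0.4, 0.4]
time_s: 30.35
position: [0.4398, -0.1636, 0.1779]
tool_rot: [[-0.902, -0.43, 0.046], [-0.407, 0.88, 0.246], [-0.146, 0.204, -0.968]]
ft_force: [1.0, -0.7, 0.3]
grip_width: -0.0001
```

```bash
python3 -m pendant '[[[0,0,-5],0,-1],[[0,0,-4],0,-1]]'
```

```text
time_s: 30.6
position: [0.4398, -0.1637, 0.1689]
tool_rot: [[-0.902, -0.43, 0.046], [-0.407, 0.88, 0.246], [-0.146, 0.203, -0.968]]
ft_force: [-4.0, -0.1, 4.3]
grip_width: -0.0003
```

```bash
for i in 1; do python3 -m pendant '[[[0,0,-4],0,-1],[[0,0,-4],0,-1]]'|grep -E 'pos|ft'; done
```

```text
position: [0.4396, -0.164, 0.1613]
ft_force: [-5.9, -0.6, 10.8]
```

```bash
python3 -m pendant '[[[0,0,-3],0,-1],[[0,0,-3],0,-1]]'|grep -E 'pos|ft'
```

```text
position: [0.4392, -0.1641, 0.1569]
ft_force: [-6.6, 0.5, 16.8]
```

```bash
python3 -m pendant '[[[0,0,-3],0,-1],[[0,0,-3],0,-1]]'|grep -E 'pos|ft'
```

```text
position: [0.4393, -0.1643, 0.1561]
ft_force: [-12.3, 2.0, 38.5]
```

```bash
python3 -m pendant '[[[0,0,-4],0,-1],[[0,0,-4],0,-1]]'|grep -E 'pos|ft'
```

```text
position: [0.4394, -0.1644, 0.1558]
ft_force: [-16.1, 3.0, 48.0]
```

It has reached the hard stop. I'll lift off and check the lid.

```bash
python3 -m pendant '[[[0,0,5],0,-1],[[0,0,10],0,-1],[[0,0,40],0,-1],[[0,0,50],0,-1],[[-20,0,50],0,-1],[[-30,0,30],0,-1],[[0,0,0],0,-1],[[0,0,0],0,-1]]'|grep -E 'time|pos|ft'; python3 l.py g; python3 - <<'E'
import cv2,numpy as np
a=cv2.imread('pics/sceneg.png');b=cv2.imread('pics/topg.png')
cv2.imwrite('pics/c8.png',np.hstack([cv2.resize(a[:,180:480],(390,520)),cv2.resize(b[120:290,130:340],(400,520))]))
E
```

```text
time_s: 32.6
position: [0.3882, -0.1638, 0.3468]
ft_force: [0.5, -0.6, -0.0]
32.6 [ 0.5 -0.6 -0. ] [-94.85563918   8.62039607 346.84637751] to [  50.5917443     0.60942187 -181.84637751]
scene 641 606 lid angle 0.00316758747850227 z at x=-50 156.87987840298928
top 819 810 lid angle 0.007483261769303979 z at x=-50 158.05286105460826
```

View pics/c8.png

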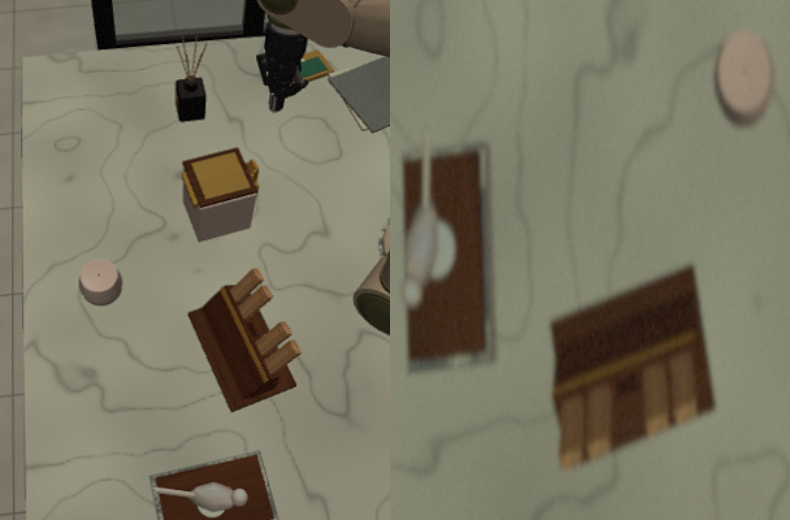

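The lid is shut and latched (crop (222,178), angle 0.003–0.007 rad). The four whole bars are standing, the candle, diffuser and bird are in place, and the tool is clear. I'll hand in the job.

```bash
python3 -c "
from rig import env,ticket
print(ticket.close_job())"
```

```text
the job is handed in; nothing more can be done
None
```

The short bar is in the white caddy, the lid is latched shut, and I handed the job in at about 32.6 s of the 67 s allowed; no verdict was reported. The short bar was the one in the middle pocket.

- **How it went:** The moves cannot tilt the tool directly, so I got the tilt by pushing against the arm's outer reach limit. I gripped the bar along its slope and drew it out. I then turned the tool upright again the same way and lowered the bar. After I let go it settled on its edge on the caddy floor. I pulled the lid over from behind and pressed it down to its stop.
- **Last checks:**
  - The lid measured 0.003 rad in one view and 0.007 rad in the other, with nothing touching it.
  - In the last pictures the four whole bars stand in the rack, and the candle, diffuser and bird look undisturbed; I did not measure their positions.
  - The gripper is empty and clear, with about 0 N on the tool.
- **What went wrong on the way:**
  - While I was trying the inner reach limit, the wrist force jumped briefly to about 47 N, probably the arm or the bar touching the robot itself. The 40 N limit on the arm or gripper pressing on something may have been passed then; I could not tell.
  - That bump probably swung the bar about 27° in the grip. Its end then rested on the caddy's gasket at about 9 N before I lifted it and lowered it again.
  - The lid press reached about 51 N at the stop, against the 12–20 N needed, with only the fingertips touching.

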